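# Unlock and open the yellow bench valve

## Task

Open the valve with the yellow lever. Its lever is locked, so first draw the black lock knob behind it straight back, away from the valve, as far as it goes; then swing the yellow lever a quarter turn clockwise (seen from above) to its open stop, in line with the pipe. Leave the lock drawn back, and leave the red-lever valve locked.

Things in the scene. Friction and masses are not known exactly. Their poses are not given: they have to be found in the camera images.
- yellow_valve: Brass quarter-turn valve with a YELLOW lever, on a grey plate (220 x 110 x 8 mm) fixed to the bench. Origin: at bench level, straight below the lever's vertical turning axis. x points from the shut lever's knob past this axis to the lock, y (left, looking along x) along the pipe, which ends 84 mm either side, z up. Nothing but the two knobs stands above z = 76 mm.
- yellow_lever_knob (a point): Middle of the round upright knob on the end of the yellow lever: yellow, diameter 20 mm, 40 mm tall (z = 71 to 111 mm), rigid with the lever; the flat arm under it is 20 mm wide, top at z = 71 mm. It circles the turning axis at a radius of 80 mm. A short tail (16 mm wide) reaches 42 mm the other way, into the lock's fork.
- yellow_lock_knob (a point): Middle of the yellow valve's lock knob: black, round, upright, diameter 20 mm, 40 mm tall (z = 63 to 103 mm), on a steel slide (27 mm wide, top z = 64 mm) over a grey pedestal; centre at valve x = 75 mm, y = 0 when the lock reads 0. The slide's fork (36 mm wide, top z = 76 mm) holds the lever's tail and ends 27 mm short of the knob's centre.
- yellow_lock (a joint): Slide of the yellow valve's lock along the valve's +x, m: 0 = fully engaged, 0.030 = fully drawn back (stop). The knob is at x = 75 mm + this value. The fork clears the lever's tail from about 0.020. Stays where it is left; about 2 N to move.
- yellow_lever (a joint): Angle of the yellow lever, rad: 0 = shut (knob at x = -80 mm, y = 0 in the valve's frame), growing clockwise seen from above to 1.571 = open stop (knob at x = 0, y = +80 mm). Blocked by the fork until the lock is drawn back; then about 2 N at the knob. Stays where it is left.
- red_valve: The same valve with a RED lever, shut and locked: a bystander. Origin and axes as for the yellow one. The two may stand on either side.
- red_lock (a joint): Slide of the red valve's lock, as for the yellow one; 0 to 0.006 at the start. To be left alone.

How it is judged (in metres and radians):
On the way, in this order (a step that is already met when the one before it is completed fails the run):
1. the yellow valve's lock is drawn back (20 mm or more) with its lever still shut (value of joint yellow_lock above 0.02 m and value of joint yellow_lever below 0.2 rad), for 0.1 s.
2. the yellow lever is swung to within about 12 degrees of its open stop (value of joint yellow_lever above 1.36 rad), for 0.2 s.
At the end, for the whole second after the job is handed in: The yellow lever stands within about 12 degrees of its open stop (1.36 rad or more) and at rest, its lock still drawn back 18 mm or more, and the red valve's lock still engaged (under 12 mm) (value of joint yellow_lever above 1.36 rad and value of joint yellow_lock above 0.018 m and value of joint red_lock below 0.012 m and velocity of joint yellow_lever below 0.05 rad/s); the robot touches nothing.
It fails at once if the red valve's lock is drawn back 12 mm or more (value of joint red_lock above 0.012 m).
It also fails if it takes over 48 s, if anything falls off the work surface, if the arm or the gripper's body presses on something with over 40 N, if the wrist force passes 120 N, or if a joint passes its speed limit or range.

## Robot

A 7-joint arm with a two-finger parallel gripper is mounted at the origin on a cart in front of the work surface, level with it; the furniture and walls round the work are solid. World frame = base frame: x ahead of the robot, y to its left, z up, the work surface at z = 0. Lengths are in mm, angles in rad, forces in N, time in s.
With the tool pointing down it reaches from about 350 to 900 mm from the base axis. Payload 8.1 kg.
Tool frame: the origin (TCP) lies at the very end of the fingers, on their centre line; the grasp point (between the pads) lies 19 mm behind it (manip.tcp_to_grasp is the distance from the TCP to the grasp point, in mm); z points along the fingers, y is the line along which they close (so a half turn about z gives the same grasp; the last joint's range is limited). The gripper opens to 85 mm and grips with 20 to 120 N. Pads are 22 mm wide; open, the fingers measure 114 mm over their backs; the gripper's body (76 mm by 85 mm) begins 54 mm behind the grasp point. The pads swing forward as they close: fully open they stand 13 mm farther back than shut.
Start: joints at [-1.281, 0.434, 0.025, 1.573, -0.012, 1.134, -0.075], TCP at [239.263, 577.403, 231.323] pointing down, gripper open.
Joint ranges: [-2.62, 2.62], [-0.44, 2.09], [-1.27, 1.32], [0.08, 2.57], [-1.32, 4.46], [0.12, 2], [-2.74, 2.74]. Speed limits (rad/s): [2.22, 2.22, 3.01, 3.01, 3.14, 3.14, 3.14].

## Interface

Orientations are given as a unit quaternion [w, x, y, z].
In Python, from workcell import manip, viewer gives the robot as it stands.
- The arm moves only by the tool step_arm, never from a script. Its argument "steps" is a list of rows, each a list of 3 entries, a list of its own where there are three numbers: the opening in per cent of the stroke, from 0 (shut) to 100 (fully open), then the shift along the tool's x, y, z in cm, then the turn, a rotation vector about the tool's x, y, z in degrees. A call has 1 to 12 rows; each row is the pose to reach, as a shift and turn from the pose commanded when the call began, along the tool's axes at that moment; what a row does not reach only later rows make up. A row lasts 1/12 s, in which the tool goes at most 41.7 mm and 7.16 degrees, less where a joint would pass 70% of its speed; a pose out of reach is approached as far as the arm can. A call with a gripper value outside its range is refused whole. The fingers move at their own pace and stop on an object; the grip force is fixed at half the most. Time passes only in rows, so rows that repeat a pose let the fingers close. It gives the time, the measured TCP pose, the force, the opening and the grip force at its end, in the units of the state.
- manip.observe(): the state, without advancing time (a new reading comes with each control period).
- viewer.snapshot(name): name is "side" or "top"; returns (picture, depth): 480x640x3 uint8, red, green, blue; 480x640 float32, mm along the optical axis (not along the pixel's ray), 0 where there is no reading.
- viewer.camera_model(name): a dict with "camera_matrix" (3x3 intrinsics, pixels), "world_to_cam" (4x4, takes a point from world to camera coordinates). Camera axes: x right, y up, looking along -z (the intrinsics and any distortion apply to the point x, -y, -z); pixel columns grow to the right and rows downward; lengths in mm; the calibration is good to about 2 mm. A picture is of the moment at which its call begins. camera_model takes no time and is no camera call.
- manip.hand_in(): hands the job in; it is judged then, once.
The state is a dict: "t": time; "joint_pos": joint angles; "qvel": joint speeds; "joint_efforts": joint torques, N m; "position": TCP position; "tcp_rot": TCP orientation; "ft_force": force on the tool from outside, world axes, zero at the start; "ft_torque": the same for the moment, N m; "width": opening from 0.0 (shut) to 1.0 (fully open); "gripper_force": force on a finger pad.
Only numpy, scipy, OpenCV 4.12 (cv2) and the standard library are available. Lean on these libraries where they do the work, as an engineer would, in place of code of your own. Each camera call takes 0.05 s, during which the arm holds its last target. There are 200 camera calls.

## Working session

There is one attempt and no reset: what is moved stays moved. The work goes in short steps, Python scripts to look and compute and a tool call to move; the robot and the scene stay as the last step left them, time stands still between calls to the robot, and variables do not carry over. Pictures are saved under pics/ and viewed, at most 10 in all, crops included, and the job is handed in when it is done.

Besides the shell and the picture viewer there is one more tool, called after "Request:" as name(argument=value, ...), one argument or row to a line, values as JSON. step_arm: Moves the arm, as the interface text tells. Its arguments: {"type":"object","properties":{"steps":{"type":"array","items":{"type":"array"}}},"required":["steps"]}

```bash
mkdir -p pics; cat > h.py <<'E'
import numpy as np, cv2
from workcell import manip, viewer
def snap(n):
    p,d=viewer.snapshot(n); return p,d,viewer.camera_model(n)
def pts(d,c):
    K=np.array(c["camera_matrix"]);W=np.array(c["world_to_cam"])
    v,u=np.mgrid[:480,:640]
    P=np.stack([(u-K[0,2])/K[0,0]*d,-(v-K[1,2])/K[1,1]*d,-d],-1)
    return (P-W[:3,3])@W[:3,:3]
E
python3 - <<'E'
from h import *
s=manip.observe(); print(s)
for n in ("top","side"):
    p,d,c=snap(n); cv2.imwrite(f"pics/{n}0.png",p[:,:,::-1]); np.savez(f"{n}0",p=p,d=d,X=pts(d,c)); print(c)
    X=pts(d,c);h=cv2.cvtColor(p,cv2.COLOR_RGB2HSV);m0=(d>0)
    for nm,m in (("yel",(abs(h[...,0].astype(int)-27)<6)&(h[...,1]>150)&(h[...,2]>100)),("red",((h[...,0]<6)|(h[...,0]>174))&(h[...,1]>150)&(h[...,2]>80)),("blk",(h[...,2]<60)&(X[...,2]>85)&(X[...,2]<112))):
        k,l,st,ce=cv2.connectedComponentsWithStats((m&m0).astype(np.uint8))
        for i in range(1,k):
            if st[i,4]>40:
                Q=X[l==i]; t=Q[Q[:,2]>np.percentile(Q[:,2],98)-4]
                print(n,nm,st[i],ce[i].round(),"mean",Q.mean(0).round(),"top",t.mean(0).round(1),len(t))
E
```

```text
{'t': 0.0, 'joint_pos': array([-1.28060446,  0.43525178,  0.02498988,  1.57409495, -0.01156379,
        1.13403336, -0.07511035]), 'qvel': array([-9.74673689e-04,  6.47921891e-04, -1.39602668e-03,  6.27165272e-04,
        2.26021085e-03, -3.26734390e-05, -1.25980894e-03]), 'joint_efforts': array([-1.10744634e-04, -6.70468283e+01,  1.02521852e+00, -3.16214454e+01,
        1.56065990e-02,  1.22882900e-02,  4.59694900e-05]), 'position': array([239.10636237, 576.89434261, 230.50914112]), 'tcp_rot': array([-6.67884536e-05,  1.95175048e-01,  9.80768079e-01, -8.18954311e-04]), 'ft_force': array([-0.23149729,  0.39550971,  0.40974918]), 'ft_torque': array([0.00321092, 0.02737747, 0.00916916]), 'gripper_force': 0.0, 'width': 0.9981919217015597}
{'camera_matrix': array([[438.48102012,   0.        , 315.64524982],
       [  0.        , 438.48102012, 248.72621006],
       [  0.        ,   0.        ,   1.        ]]), 'world_to_cam': array([[-2.59463800e-02, -9.99612386e-01, -1.00926780e-02,
        -3.20202273e+00],
       [ 9.80574303e-01, -2.74132089e-02,  1.94222946e-01,
        -5.02931799e+
[... 2309 characters left out ...]
5 -151.3  215.6] 110
side red [244 289  13   9  81] [250. 292.] mean [ 426. -163.  112.] top [ 425.9 -162.7  112.6] 71
side red [243 315  55  11 376] [273. 320.] mean [ 458. -169.   72.] top [ 457.7 -168.2   72.7] 337
side red [317 320  22   8  81] [325. 323.] mean [ 528. -178.   72.] top [ 528.  -177.9   72.5] 77
side red [ 522  352   48   40 1515] [545. 371.] mean [ 776. -317.   93.] top [ 778.5 -310.2   99. ] 831
side red [373 362  36  26 453] [391. 378.] mean [ 577. -404.  151.] top [ 577.5 -403.6  150.8] 434
side blk [25 51 11  9 59] [30. 55.] mean [-711. 2112.   98.] top [-711.8 2125.5  109.4] 9
side blk [  0 246  37  27 293] [ 18. 261.] mean [ 66. -27.  91.] top [ 65.6 -28.6  95.1] 88
```

View pics/top0.png

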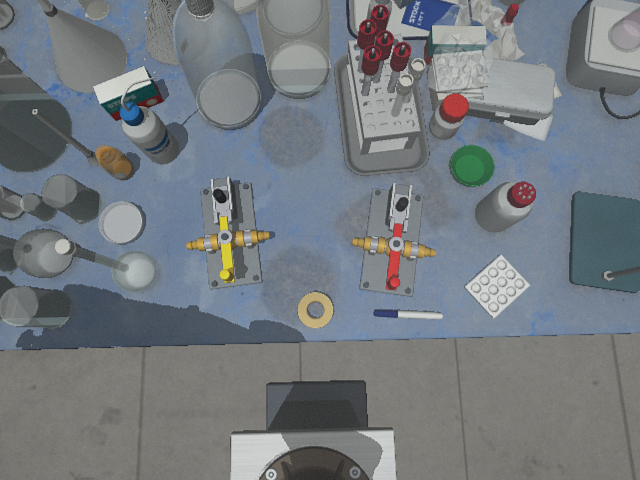

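View pics/side0.png

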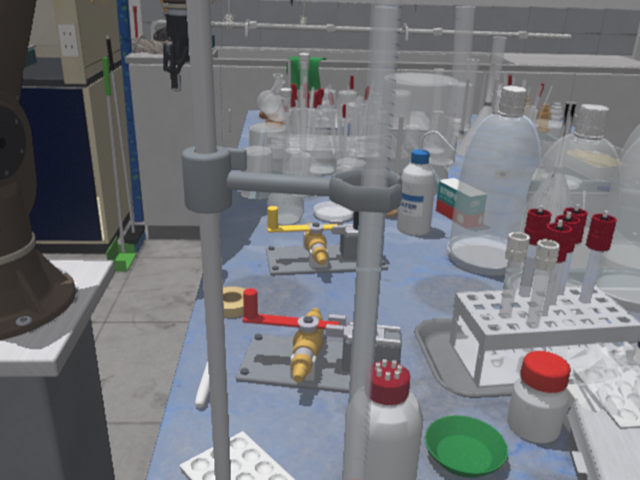

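The top view shows the yellow valve with its lever knob at about (227,272) and lock knob at (220,194). The red valve stands to the right, with its lock knob at (402,203). The side view has the yellow lever at (283,223), and a ring stand partly hides the locks. I'll check obstacle heights and work out the moves.

```bash
cat >> h.py <<'E'
from scipy.spatial.transform import Rotation as R
K=np.array([449.,150.5]);L=np.array([605.5,168.8])
a=(L-K)/np.linalg.norm(L-K); b=np.array([-a[1],a[0]]); O=K+80*a
def V(x,y,z): return np.r_[O+a*x+b*y,z]
def state():
    s=manip.observe(); q=s["tcp_rot"]; r=R.from_quat(np.r_[q[1:],q[0]]); return s,s["position"],r
def go(w,yaw=None):
    "shift cm / turn deg to world point w, tool down with tool x heading yaw (deg, rel. valve x)"
    s,p,r=state(); t=r.inv().apply(np.array(w)-p)/10
    o=None
    if yaw is not None:
        h=np.arctan2(a[1],a[0])+np.deg2rad(yaw); x=np.array([np.cos(h),np.sin(h),0]);z=np.array([0,0,-1.])
        o=(r.inv()*R.from_matrix(np.stack([x,np.cross(z,x),z],1))).as_rotvec(degrees=True).round(1)
    print("t",round(s["t"],2),"pos",p.round(1),"F",s["ft_force"].round(1),"shift",t.round(2),"turn",o)
def inv(p): return np.array([(p[:2]-O)@a,(p[:2]-O)@b,p[2]])
E
python3 - <<'E'
from h import *
print(np.linalg.norm(L-K)-155,O,a,V(0,80,0))
X=np.load("top0.npz")["X"].reshape(-1,3);d=np.load("top0.npz")["d"].ravel();X=X[d>0]
print("rows x 250..850, cols y 560..80")
for x in range(250,850,40):
    print(x,[int(max([0,*X[(abs(X[:,0]-x)<20)&(abs(X[:,1]-y)<20),2]])) for y in range(560,60,-40)])
go([300,330,300],180); go(V(48,0,250),180)
E
```

```text
2.5663035042708486 [528.45861343 159.79132668] [0.99323267 0.11614158] [519.16728675 239.24994011   0.        ]
rows x 250..850, cols y 560..80
250 [0, 0, 0, 0, 0, 0, 0, 0, 0, 0, 0, 0, 0]
290 [0, 0, 0, 0, 0, 0, 0, 0, 0, 0, 0, 0, 0]
330 [4, 4, 4, 4, 4, 5, 4, 4, 4, 6, 5, 4, 4]
370 [113, 113, 110, 5, 4, 4, 4, 5, 4, 4, 4, 4, 4]
410 [114, 114, 112, 4, 6, 4, 5, 4, 4, 5, 5, 4, 5]
450 [111, 113, 4, 5, 67, 290, 285, 4, 5, 15, 113, 13, 10]
490 [96, 180, 90, 5, 64, 290, 287, 4, 4, 48, 74, 13, 8]
530 [96, 181, 91, 18, 20, 21, 4, 4, 51, 57, 78, 57, 50]
570 [72, 76, 99, 20, 22, 21, 4, 5, 9, 78, 79, 11, 5]
610 [65, 104, 105, 103, 20, 21, 5, 4, 10, 66, 106, 12, 4]
650 [60, 102, 104, 103, 5, 4, 5, 5, 12, 68, 68, 15, 4]
690 [51, 4, 5, 72, 100, 74, 120, 4, 4, 5, 4, 4, 3]
730 [190, 195, 213, 211, 99, 141, 210, 170, 5, 4, 5, 5, 6]
770 [149, 220, 5, 4, 4, 132, 220, 220, 4, 169, 197, 5, 4]
810 [0, 221, 5, 79, 77, 0, 5, 200, 209, 277, 283, 278, 193]
t 0.1 pos [239.1 577.  230.6] F [ 0.5 -0.3  0.6] shift [-15.08 -20.49  -6.91] turn [ -0.1  -0.  -29.2]
t 0.1 pos [239.1 577.  230.6] F [ 0.5 -0.3  0.6] shift [-46.89 -25.12  -1.9 ] turn [ -0.1  -0.  -29.2]
```

```bash
python3 -c "
from h import *
go([340,190,250],180); go(V(48,0,250),180);X=np.load('top0.npz')['X'].reshape(-1,3);Q=X[(abs(X[:,0]-470)<50)&(abs(X[:,1]-340)<50)&(X[:,2]>100)];print(Q.min(0),Q.max(0))"
```

```text
t 0.1 pos [239.1 577.  230.6] F [ 0.5 -0.3  0.6] shift [-24.13 -31.89  -1.89] turn [ -0.1  -0.  -29.2]
t 0.1 pos [239.1 577.  230.6] F [ 0.5 -0.3  0.6] shift [-46.89 -25.12  -1.9 ] turn [ -0.1  -0.  -29.2]
[459.60711405 338.67022071 100.05413434] [480.99022785 360.41689343 290.51021228]
```

Request:
step_arm(
  steps=[
    [0,[-24,-32,-2],[0,0,-29]],
    [0,[-24,-32,-2],[0,0,-29]],
    [0,[-24,-32,-2],[0,0,-29]],
    [0,[-24,-32,-2],[0,0,-29]],
    [0,[-24,-32,-2],[0,0,-29]],
    [0,[-24,-32,-2],[0,0,-29]],
    [0,[-24,-32,-2],[0,0,-29]],
    [0,[-24,-32,-2],[0,0,-29]],
    [0,[-24,-32,-2],[0,0,-29]],
    [0,[-24,-32,-2],[0,0,-29]],
    [0,[-24,-32,-2],[0,0,-29]],
    [0,[-24,-32,-2],[0,0,-29]],
  ],
)

```text
t: 1.1
position: [338.7, 188.6, 251.4]
tcp_rot: [0.0, -0.055, 0.998, 0.0]
ft_force: [0.0, 1.2, 0.2]
width: -0.004
gripper_force: 0.0
```

```bash
python3 -c "
from h import *
go(V(48,0,200),180);go(V(48,0,130),180)"
```

```text
t 1.1 pos [338.7 188.6 251.4] F [0.  1.2 0.2] shift [-23.35  -4.91   5.14] turn [ 0.   0.  -0.4]
t 1.1 pos [338.7 188.6 251.4] F [0.  1.2 0.2] shift [-23.34  -4.91  12.14] turn [ 0.   0.  -0.4]
```

Request:
step_arm(
  steps=[
    [0,[-23.2,-4.9,8],[0,0,0]],
    [0,[-23.2,-4.9,8],[0,0,0]],
    [0,[-23.2,-4.9,8],[0,0,0]],
    [0,[-23.2,-4.9,8],[0,0,0]],
    [0,[-23.2,-4.9,8],[0,0,0]],
    [0,[-23.2,-4.9,8],[0,0,0]],
    [0,[-23.2,-4.9,12],[0,0,0]],
    [0,[-23.2,-4.9,12],[0,0,0]],
    [0,[-23.2,-4.9,12],[0,0,0]],
  ],
)

```text
t: 1.85
position: [572.6, 168.3, 129.0]
tcp_rot: [-0.003, -0.057, 0.998, -0.001]
ft_force: [-0.6, 0.2, 0.3]
width: 0.001
gripper_force: 0.0
```

```bash
python3 -c "
from h import *
go(V(46,0,82),180)
p,d,c=snap('top');cv2.imwrite('pics/t1.png',cv2.resize(p[140:300,160:300,::-1],None,fx=4,fy=3.75))
p,d,c=snap('side');cv2.imwrite('pics/s1.png',cv2.resize(p[130:290,220:420,::-1],None,fx=4,fy=3.75))"
```

```text
t 1.85 pos [572.6 168.3 129. ] F [-0.6  0.2  0.3] shift [-0.15 -0.33  4.7 ] turn [-0.1 -0.3 -0.1]
```

View pics/s1.png

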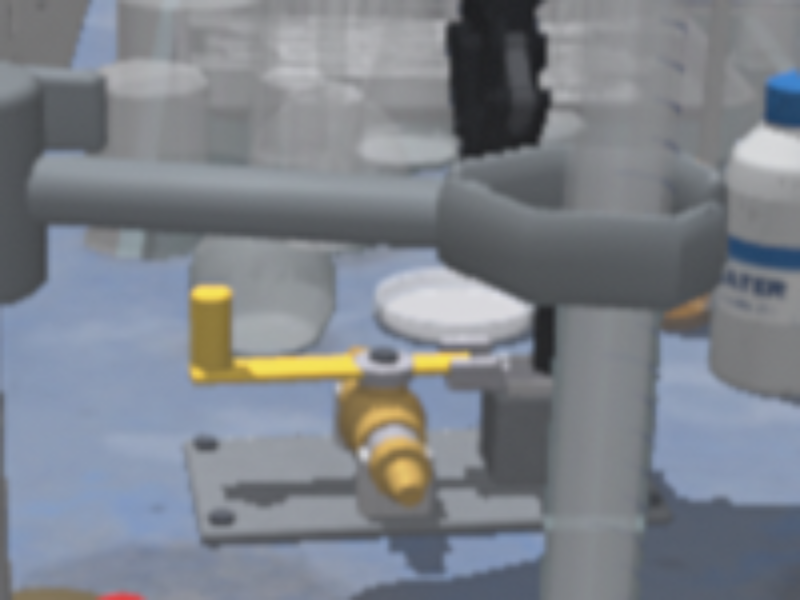

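View pics/t1.png

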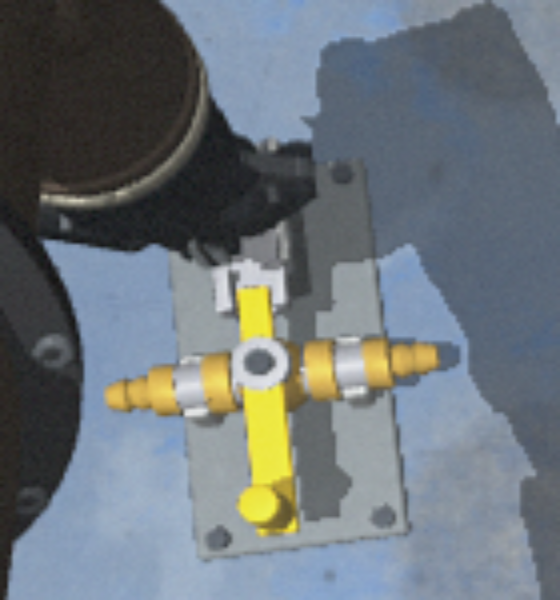

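The side crop shows the fingertips at about (500,150), just ahead of the black knob at (545,335). In the top crop the arm hides the knob, and the lever is still shut. Next I descend and push.

Request:
step_arm(
  steps=[
    [0,[-0.1,-0.3,3],[0,0,0]],
    [0,[-0.1,-0.3,4.6],[0,0,0]],
    [0,[-0.1,-0.3,4.6],[0,0,0]],
    [0,[-0.5,-0.3,4.6],[0,0,0]],
    [0,[-1.0,-0.3,4.6],[0,0,0]],
    [0,[-1.4,-0.3,4.6],[0,0,0]],
    [0,[-1.8,-0.3,4.6],[0,0,0]],
    [0,[-2.2,-0.3,4.6],[0,0,0]],
    [0,[-2.6,-0.3,4.6],[0,0,0]],
    [0,[-2.6,-0.3,4.6],[0,0,0]],
  ],
)

```text
t: 2.78
position: [601.8, 167.5, 85.6]
tcp_rot: [0.001, -0.057, 0.998, 0.0]
ft_force: [0.1, -0.1, -0.9]
width: -0.003
gripper_force: 0.0
```

```bash
python3 -c "
from h import *
go(V(84,0,82),180);print(inv(state()[1]))"
```

```text
t 2.78 pos [601.8 167.5  85.6] F [ 0.1 -0.1 -0.9] shift [-1.03  0.09  0.36] turn [ 0.   0.1 -0.2]
[73.72369413 -0.83152778 85.56851858]
```

Request:
step_arm(
  steps=[
    [0,[-0.3,0.1,0.2],[0,0,0]],
    [0,[-0.5,0.1,0.2],[0,0,0]],
    [0,[-0.7,0.1,0.2],[0,0,0]],
    [0,[-0.85,0.1,0.2],[0,0,0]],
  ],
)

```text
t: 3.12
position: [608.9, 169.3, 83.0]
tcp_rot: [-0.0, -0.057, 0.998, -0.0]
ft_force: [-2.0, -0.6, -0.5]
width: 0.001
gripper_force: 1.0
```

```bash
python3 -c "
from h import *
p,d,c=snap('top');cv2.imwrite('pics/t2.png',cv2.resize(p[140:300,160:300,::-1],None,fx=4,fy=3.75));print(inv(state()[1]),state()[0]['ft_force'])"
```

```text
[81.21255069  0.09852546 83.0088546 ] [-2.12198878 -0.20558684 -1.27553037]
```

View pics/t2.png

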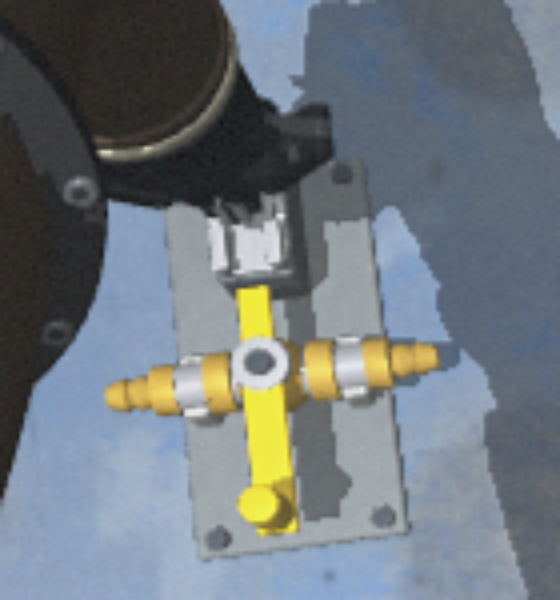

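The fork end in the crop has moved from row 312 to about 270, roughly 22-24 mm, and it is clear of the tail end at (253,290). I'll push on to the stop.

Request:
step_arm(
  steps=[
    [0,[-0.2,0,0],[0,0,0]],
    [0,[-0.4,0,0],[0,0,0]],
    [0,[-0.5,0,0],[0,0,0]],
    [0,[-0.5,0,0],[0,0,0]],
  ],
)

```text
t: 3.5
position: [611.3, 169.6, 82.8]
tcp_rot: [-0.003, -0.057, 0.998, -0.0]
ft_force: [-11.5, -1.0, 5.9]
width: -0.003
gripper_force: 5.8
```

```bash
python3 -c "
from h import *
print(inv(state()[1]),state()[0]['ft_force'])"
```

```text
[83.38660838  0.08865866 82.82529746] [-11.53142829  -0.99567267   5.91774183]
```

At the stop (11.5 N). Next I back off, lift, and go beside the lever knob with the tool turned 90°.

Request:
step_arm(
  steps=[
    [0,[1.2,0,0],[0,0,0]],
    [0,[1.2,0,-3],[0,0,0]],
    [0,[1.2,0,-6],[0,0,0]],
    [0,[1.2,0,-6],[0,0,0]],
  ],
)

```text
t: 3.83
position: [605.8, 169.4, 149.3]
tcp_rot: [0.005, -0.056, 0.998, 0.001]
ft_force: [1.7, 0.1, 1.5]
width: -0.002
gripper_force: 0.0
```

```bash
python3 -c "
from h import *
go(V(-80,-40,145),-90);print(state()[0]['joint_pos'])"
```

```text
t 3.83 pos [605.8 169.4 149.3] F [1.7 0.1 1.5] shift [15.79 -4.11  0.27] turn [ -0.3   0.5 -90.2]
[-0.49942147  0.51187367  0.2082677   1.68137009 -0.12482677  0.9516153
  1.43820841]
```

Joint 7 leaves no room for that turn, so I turn the other way and push with the tool's +x face.

Request:
step_arm(
  steps=[
    [0,[15.8,-4.1,0.3],[0,0,7]],
    [0,[15.8,-4.1,0.3],[0,0,14]],
    [0,[15.8,-4.1,0.3],[0,0,21]],
    [0,[15.8,-4.1,0.3],[0,0,28]],
    [0,[15.8,-4.1,0.3],[0,0,35]],
    [0,[15.8,-4.1,0.3],[0,0,42]],
    [0,[15.8,-4.1,0.3],[0,0,49]],
    [0,[15.8,-4.1,0.3],[0,0,56]],
    [0,[15.8,-4.1,0.3],[0,0,63]],
    [0,[15.8,-4.1,0.3],[0,0,70]],
    [0,[15.8,-4.1,0.3],[0,0,77]],
    [0,[15.8,-4.1,0.3],[0,0,84]],
  ],
)

```text
t: 4.83
position: [450.7, 110.1, 140.8]
tcp_rot: [0.001, 0.628, 0.778, 0.001]
ft_force: [0.9, 0.1, 0.8]
width: -0.0
gripper_force: 0.0
```

```bash
python3 -c "
from h import *
go(V(-80,-40,82),90);print(inv(state()[1]),state()[0]['joint_pos'])"
```

```text
t 4.83 pos [450.7 110.1 140.8] F [0.9 0.1 0.8] shift [0.   0.29 5.88] turn [ 0.1 -0.   5.5]
[-82.98120303 -40.29920555 140.75557753] [-0.80856302  0.30586784  0.56946219  2.10138883 -0.23027179  0.79142081
  0.11434619]
```

Request:
step_arm(
  steps=[
    [0,[0,0.3,2],[0,0,5.5]],
    [0,[0,0.3,4.5],[0,0,5.5]],
    [0,[0,0.3,5.9],[0,0,5.5]],
    [0,[0,0.3,5.9],[0,0,5.5]],
  ],
)

```text
t: 5.17
position: [451.9, 110.3, 79.4]
tcp_rot: [-0.0, 0.663, 0.749, -0.001]
ft_force: [0.1, -0.3, 1.2]
width: -0.001
gripper_force: 0.0
```

```bash
python3 - <<'E'
from h import *
p=state()[1];print(inv(p),state()[0]['ft_force'])
for th in range(0,106,7):
    t=np.deg2rad(th);v=np.array([-80*np.cos(t)-21.6*np.sin(t),80*np.sin(t)-21.6*np.cos(t),82])
    print(th,end=' ');go(V(*v),90-th)
E
```

```text
[-81.74890342 -40.23125508  79.44363467] [ 0.09858604 -0.34491863  1.1821712 ]
0 t 5.17 pos [451.9 110.3  79.4] F [ 0.1 -0.3  1.2] shift [ 1.86  0.19 -0.26] turn [-0.1  0.1  0.3]
7 t 5.17 pos [451.9 110.3  79.4] F [ 0.1 -0.3  1.2] shift [ 2.85 -0.01 -0.26] turn [-0.1  0.1  7.3]
14 t 5.17 pos [451.9 110.3  79.4] F [ 0.1 -0.3  1.2] shift [ 3.86 -0.09 -0.26] turn [-0.1  0.1 14.3]
21 t 5.17 pos [451.9 110.3  79.4] F [ 0.1 -0.3  1.2] shift [ 4.87 -0.04 -0.26] turn [-0.1  0.1 21.3]
28 t 5.17 pos [451.9 110.3  79.4] F [ 0.1 -0.3  1.2] shift [ 5.87  0.13 -0.26] turn [-0.1  0.1 28.3]
35 t 5.17 pos [451.9 110.3  79.4] F [ 0.1 -0.3  1.2] shift [ 6.84  0.42 -0.27] turn [-0.1  0.1 35.3]
42 t 5.17 pos [451.9 110.3  79.4] F [ 0.1 -0.3  1.2] shift [ 7.77  0.83 -0.27] turn [-0.1  0.1 42.3]
49 t 5.17 pos [451.9 110.3  79.4] F [ 0.1 -0.3  1.2] shift [ 8.64  1.35 -0.27] turn [-0.1  0.1 49.3]
56 t 5.17 pos [451.9 110.3  79.4] F [ 0.1 -0.3  1.2] shift [ 9.44  1.97 -0.27] turn [-0.1  0.1 56.3]
63 t 5.17 pos [451.9 110.3  79.4] F [ 0.1 -0.3  1.2] shift [10.15  2.68 -0.27] turn [-0.1  0.1 63.3]
70 t 5.17 pos [451.9 110.3  79.4] F [ 0.1 -0.3  1.2] shift [10.78  3.47 -0.28] turn [-0.1  0.1 70.3]
77 t 5.17 pos [451.9 110.3  79.4] F [ 0.1 -0.3  1.2] shift [11.31  4.34 -0.28] turn [-0.1  0.1 77.3]
84 t 5.17 pos [451.9 110.3  79.4] F [ 0.1 -0.3  1.2] shift [11.72  5.26 -0.28] turn [-0.   0.1 84.3]
91 t 5.17 pos [451.9 110.3  79.4] F [ 0.1 -0.3  1.2] shift [12.02  6.22 -0.28] turn [-0.   0.2 91.3]
98 t 5.17 pos [451.9 110.3  79.4] F [ 0.1 -0.3  1.2] shift [12.2   7.22 -0.29] turn [-0.   0.2 98.3]
105 t 5.17 pos [451.9 110.3  79.4] F [ 0.1 -0.3  1.2] shift [12.26  8.23 -0.29] turn [ -0.    0.2 105.3]
```

Request:
step_arm(
  steps=[
    [0,[1.8,0.2,-0.3],[0,0,0]],
    [0,[2.8,0,-0.3],[0,0,7]],
    [0,[3.9,-0.1,-0.3],[0,0,14]],
    [0,[4.9,0,-0.3],[0,0,21]],
    [0,[5.9,0.1,-0.3],[0,0,28]],
    [0,[6.8,0.4,-0.3],[0,0,35]],
    [0,[7.8,0.8,-0.3],[0,0,42]],
    [0,[8.6,1.4,-0.3],[0,0,49]],
    [0,[9.4,2.0,-0.3],[0,0,56]],
    [0,[10.2,2.7,-0.3],[0,0,63]],
    [0,[10.2,2.7,-0.3],[0,0,63]],
  ],
)

```text
t: 6.08
position: [468.6, 217.4, 85.2]
tcp_rot: [-0.0, 0.957, 0.291, 0.001]
ft_force: [0.8, 0.6, 0.3]
width: 0.002
gripper_force: 0.0
```

```bash
python3 - <<'E'
from h import *
p=state()[1];print(inv(p),state()[0]['ft_force'])
for th in range(63,99,7):
    t=np.deg2rad(th);v=np.array([-80*np.cos(t)-21.6*np.sin(t),80*np.sin(t)-21.6*np.cos(t),82])
    print(th,end=' ');go(V(*v),90-th)
p,d,c=snap('top');cv2.imwrite('pics/t3.png',cv2.resize(p[140:300,160:300,::-1],None,fx=4,fy=3.75))
E
```

```text
[-52.74177583  64.16620913  85.2147994 ] [0.7759155  0.62475113 0.2893067 ]
63 t 6.08 pos [468.6 217.4  85.2] F [0.8 0.6 0.3] shift [-0.37  0.11  0.32] turn [ 0.  -0.1  0.1]
70 t 6.08 pos [468.6 217.4  85.2] F [0.8 0.6 0.3] shift [ 0.62 -0.09  0.32] turn [ 0.  -0.1  7.1]
77 t 6.08 pos [468.6 217.4  85.2] F [0.8 0.6 0.3] shift [ 1.63 -0.17  0.33] turn [ 0.  -0.1 14.1]
84 t 6.08 pos [468.6 217.4  85.2] F [0.8 0.6 0.3] shift [ 2.64 -0.12  0.33] turn [ 0.  -0.1 21.1]
91 t 6.08 pos [468.6 217.4  85.2] F [0.8 0.6 0.3] shift [3.63 0.04 0.33] turn [-0.  -0.1 28.1]
98 t 6.08 pos [468.6 217.4  85.2] F [0.8 0.6 0.3] shift [4.6  0.33 0.33] turn [-0.  -0.1 35.1]
```

View pics/t3.png

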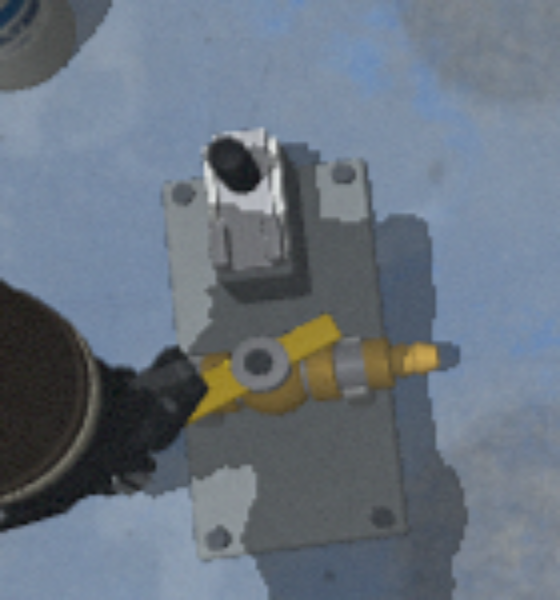

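The lever is about two thirds of the way round, with its tail at (330,330). The lock is drawn back, with its knob at (235,165). I'll continue to the stop.

Request:
step_arm(
  steps=[
    [0,[0.6,-0.1,0.2],[0,0,7]],
    [0,[1.6,-0.2,0.2],[0,0,14]],
    [0,[2.6,-0.1,0.2],[0,0,21]],
    [0,[3.2,0,0.2],[0,0,27]],
    [0,[3.6,0,0.2],[0,0,27]],
    [0,[3.6,0,0.2],[0,0,27]],
  ],
)

```text
t: 6.63
position: [497.5, 235.0, 82.6]
tcp_rot: [0.0, 0.998, 0.064, 0.0]
ft_force: [0.6, -0.2, -0.0]
width: 0.005
gripper_force: 0.0
```

```bash
python3 - <<'E'
from h import *
print(inv(state()[1]),state()[0]['ft_force']);go(V(-21.6,80,82),0)
E
```

```text
[-22.04015792  78.32082858  82.64711427] [ 0.55105749 -0.24752292 -0.02108399]
t 6.63 pos [497.5 235.   82.6] F [ 0.6 -0.2 -0. ] shift [ 0.05 -0.17  0.06] turn [ 0.  -0.   0.7]
```

Now a small extra push to feel the stop, then back off (tool −x) and lift.

Request:
step_arm(
  steps=[
    [0,[0.2,0,0],[0,0,0]],
    [0,[0.4,0,0],[0,0,0]],
    [0,[0.4,0,0],[0,0,0]],
  ],
)

```text
t: 6.88
position: [498.3, 235.2, 82.1]
tcp_rot: [-0.0, 0.998, 0.063, -0.003]
ft_force: [-9.5, -1.8, 6.3]
width: 0.001
gripper_force: 4.6
```

Request:
step_arm(
  steps=[
    [0,[-1,0,0],[0,0,0]],
    [0,[-2.5,0,0],[0,0,0]],
    [0,[-3,0,-3],[0,0,0]],
    [0,[-5,0,-7],[0,0,0]],
    [0,[-9,0,-7],[0,0,0]],
    [0,[-12,0,-7],[0,0,0]],
    [0,[-12,0,-7],[0,0,0]],
    [0,[-12,0,-7],[0,0,0]],
  ],
)

```text
t: 7.55
position: [379.6, 221.5, 152.3]
tcp_rot: [-0.001, 0.998, 0.063, -0.001]
ft_force: [1.2, 0.2, -0.0]
width: -0.001
gripper_force: 0.0
```

```bash
python3 - <<'E'
from h import *
print(state()[1],state()[0]['ft_force'])
p,d,c=snap('top');cv2.imwrite('pics/t4.png',cv2.resize(p[140:300,160:300,::-1],None,fx=4,fy=3.75))
E
```

```text
[379.57657202 221.53436604 152.27291418] [ 1.15840967  0.17090784 -0.04081996]
```

View pics/t4.png

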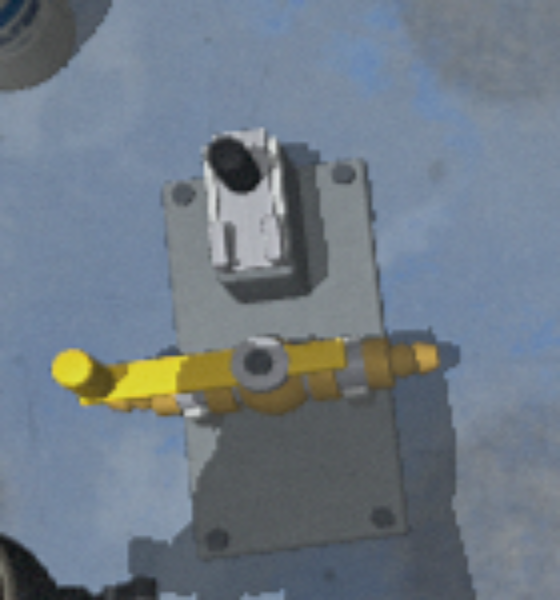

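The lever lies in line with the pipe, with its knob at (75,370). The lock is drawn back, with its knob at (235,165), and the arm is clear.

```bash
python3 -c "
from workcell import manip
print(manip.hand_in())"
```

```text
the job is handed in; nothing more can be done
None
```

The yellow valve is open against its stop with its lock drawn fully back, the arm is clear, the red valve was not touched, and the job was handed in at about 8 s; no verdict was returned.

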